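Plant the stabilizer leg on its ground plate

ROBOT

A 6-joint arm with a two-finger parallel gripper is mounted at the origin on a cart in front of the work surface, level with it; the furniture and walls round the work are solid. World frame = base frame: x ahead of the robot, y to its left, z up, the work surface at z = 0. Lengths are in m, angles in degrees, forces in N, time in s.
With the tool pointing down it reaches from about 0.275 to 0.825 m from the base axis. Payload 5.2 kg.
Tool frame: the origin (TCP) lies on the centre line of the jaws, within the pads' length; the fingertips stand 19 mm ahead of it and the grasp point (between the pads) is the TCP; z points along the fingers, y is the line along which they close (so a half turn about z gives the same grasp; the last joint's range is limited). The gripper opens to 93 mm and grips with 3 to 60 N. Pads are 15 mm wide; open, the fingers measure 128 mm over their backs; the gripper's body (75 mm by 188 mm) begins 65 mm behind the grasp point.
Start: joints at [59.771, 14.817, 87.949, -0, 77.235, -11.62], TCP at [0.175, 0.521, 0.199] pointing down, gripper open.
Joint ranges: [-179.93, 179.93], [-52.35, 119.4], [10.71, 147.94], [-69.91, 249.91], [12.55, 155.21], [-178.61, 178.61]. Speed limits (degrees/s): [147.25, 147.25, 180, 180, 180, 180].

INTERFACE

Orientations are given as a 3x3 rotation matrix whose columns are the frame's x, y, z axes.
In Python, from rig import observe, read_camera, camera_info, hand_in gives the robot as it stands.
- The arm moves only by the tool servo_tool, never from a script. Its argument "targets" is a list of rows, each a list of 3 entries, a list of its own where there are three numbers: the shift along the tool's x, y, z in m, then the turn about the tool's z in rad, then the closure in counts, from 0 (fully open) to 255 (shut). A call has 1 to 5 rows; each row shifts and turns the commanded pose from where the row before left it, along the tool's axes as they then stand; what a row does not reach is not made up. A row lasts 1/8 s, in which the tool goes at most 62.5 mm and 10.7 degrees, less where a joint would pass 70% of its speed; a pose out of reach is approached as far as the arm can. A call with a gripper value outside its range is refused whole. The fingers move at their own pace and stop on an object; "newtons" is the grip in N (left out, the last holds). Time passes only in rows, so rows that do not move let the fingers close. It gives the time, the measured TCP pose, the force, the opening and the grip force at its end, in the units of the state.
- observe(): the state, without advancing time (a new reading comes with each control period).
- read_camera(name): name is "scene" or "top"; returns (picture, depth): 400x640x3 uint8, red, green, blue; 400x640 float32, m along the optical axis (not along the pixel's ray), 0 where there is no reading.
- camera_info(name): a dict with "intrinsics" (3x3 intrinsics, pixels), "k1" (the pictures are not rectified: a ray, as slopes to the right and down, at radius r is drawn at 1 + k1 r^2 times it, then the intrinsics apply), "R" (3x3) and "t" (3): a world point X has camera coordinates R X + t. Camera axes: x right, y down, z forward; pixel columns grow to the right and rows downward; lengths in m; the calibration is good to about 2 mm. A picture is of the moment at which its call begins. camera_info takes no time and is no camera call.
- hand_in(): hands the job in; it is judged then, once.
The state is a dict: "time_s": time; "q": joint angles; "qd": joint speeds; "joint_torque": joint torques, N m; "ee_pos": TCP position; "tcp_rot": TCP orientation; "wrist_force": force on the tool from outside, world axes, zero at the start; "ft_torque": the same for the moment, N m; "width": finger opening in m; "finger_force": force on a finger pad.
Only numpy, scipy, OpenCV 4.12 (cv2) and the standard library are available. Lean on these libraries where they do the work, as an engineer would, in place of code of your own. Each camera call takes 0.05 s, during which the arm holds its last target. There are 200 camera calls.

TASK

Two trailer stabilizer legs stand on test brackets, each with its foot hanging over a steel ground plate. Crank the leg with the red grip clockwise (seen from above) until its foot stands firmly on the plate and the crank has clearly grown heavier, then stop there without forcing it and let go. Leave the blue leg's crank alone.

Things in the scene. Friction and masses are not known exactly. Their poses are not given: they have to be found in the camera images.
- red_grip_mid (a point): Middle of the upright red crank grip: a round handle, 25 mm in diameter, 52 mm tall (26 mm above and below this point). It revolves freely on its pin, so it can be held from above and led round with the tool's orientation kept. It stands 55 mm from the crank axis on a flat arm; nothing else is higher than 18 mm below this point.
- red_hub (a point): Point on the red leg's fixed vertical crank axis, level with the middle of the grip (226 mm above the table). The grip runs round this point in a level circle of 55 mm radius. The leg, with red housing, is fixed; its base is 155 x 110 mm.
- red_crank (a joint): Turn of the red crank (rad), starts at 0 to 1.2, stop at 8; clockwise from above adds, lowering the foot 3 mm per rad. Foot meets the plate at 5.5 (10 mm plate) or 4.2 (14 mm plate). Free turning takes about 6 N at the grip; from contact on each 0.1 rad adds about 0.65 N there and 12 N on the foot; over 150 N is forcing it. Stays where left; above 110 N foot load it runs back to that.
- red_foot: Round dark foot of the red leg, 56 mm in diameter; origin: centre of its underside. It is sprung in the leg and sinks no further once on its plate. Under each foot lies a loose steel plate, 76 x 76 mm, 10 or 14 mm thick (which one varies), its top 18 or 22 mm above the table.
- blue_grip_mid (a point): Middle of the blue grip of the other leg, alike but for its blue grip and housing; its crank is to be left as it is.

How it is judged (in metres and radians):
At the end, for the whole second after the job is handed in: The red leg's foot bears on its plate with 25 to 150 N, its crank is at rest, and the blue grip is within 15 mm of where it was (contact force between red_foot and anything else between 25 and 150 N and velocity of joint red_crank between -0.05 and 0.05 rad/s and distance of blue_grip_mid from where it was at the start of the episode below 0.015 m); the robot touches nothing.
It fails at once if the red leg is forced: its foot is loaded with more than 150 N (contact force between red_foot and anything else above 150 N).
It fails at once if the blue leg's crank is moved: its grip shifts by more than 15 mm (distance of blue_grip_mid from where it was at the start of the episode above 0.015 m).
It also fails if it takes over 54 s, if anything falls off the work surface, if the arm or the gripper's body presses on something with over 40 N, if the wrist force passes 120 N, or if a joint passes its speed limit or range.

## Working session

There is one attempt and no reset: what is moved stays moved. The work goes in short steps, Python scripts to look and compute and a tool call to move; the robot and the scene stay as the last step left them, time stands still between calls to the robot, and variables do not carry over. Pictures are saved under pics/ and viewed, at most 10 in all, crops included, and the job is handed in when it is done.

Besides the shell and the picture viewer there is one more tool, called as name(argument=value, ...) on one line, values as JSON. servo_tool: Moves the arm, as the interface text tells. Its arguments: {"type":"object","properties":{"targets":{"type":"array"},"newtons":{"type":"number"}},"required":["targets"]}

```bash
mkdir -p pics
cat > h.py <<'E'
import numpy as np, cv2
from rig import observe, read_camera, camera_info, hand_in
def ray(info,u,v):
    K=np.array(info["intrinsics"]);k=info["k1"]
    p=cv2.undistortPoints(np.array([[[u,v]]],float),K,np.array([k,0,0,0.]))[0,0]
    R=np.array(info["R"]);t=np.array(info["t"])
    return -R.T@t, R.T@np.array([p[0],p[1],1.])
def onplane(info,u,v,z):
    c,d=ray(info,u,v); return c+d*(z-c[2])/d[2]
def pt(info,u,v,dep):
    c,d=ray(info,u,v); return c+d*dep
E
python3 - <<'E'
from h import *
for n in("scene","top"):
    im,d=read_camera(n); np.save(n+"_d.npy",d); cv2.imwrite(f"pics/{n}0.png",im[:,:,::-1])
    i=camera_info(n); print(n,i)
s=observe(); print(s)
E
```

```text
scene {'intrinsics': array([[407.1218524 ,   0.        , 313.58931508],
       [  0.        , 407.1218524 , 201.94841075],
       [  0.        ,   0.        ,   1.        ]]), 'k1': 0.0021842555737902375, 'R': array([[ 0.909364  , -0.41581712,  0.01237879],
       [-0.21687349, -0.49926073, -0.83887103],
       [ 0.35499718,  0.76015449, -0.54418945]]), 't': array([-0.28322316,  0.38047263,  0.56512747])}
top {'intrinsics': array([[520.58462439,   0.        , 327.68946868],
       [  0.        , 520.58462439, 189.93905793],
       [  0.        ,   0.        ,   1.        ]]), 'k1': -0.1315556692628059, 'R': array([[ 0.01255757, -0.99979093, -0.01613678],
       [-0.98487873, -0.00957834, -0.17298017],
       [ 0.17278944,  0.01806498, -0.98479311]]), 't': array([0.29978623, 0.48393943, 0.93025821])}
{'time_s': 0.1, 'q': array([ 5.97727442e+01,  1.48535336e+01,  8.80033720e+01,  6.38487577e-05,
        7.72340487e+01, -1.16194442e+01]), 'qd': array([-0.02155742, -0.17772833, -0.12746523,  0.04045755, -0.13350019,
       -0.0280952 ]), 'joint_torque': array([ 3.57334742e-03, -4.38204288e+01, -2.84644228e+01,  7.20847445e-02,
        3.62596277e-02, -3.31008812e-05]), 'ee_pos': array([0.17521432, 0.52080977, 0.19852547]), 'tcp_rot': array([[-9.47724707e-01,  3.19088136e-01, -8.00110621e-04],
       [ 3.19088978e-01,  9.47723770e-01, -1.37106585e-03],
       [ 3.20793009e-04, -1.55469946e-03, -9.99998740e-01]]), 'wrist_force': array([-0.13994632, -0.21941711,  0.23767625]), 'ft_torque': array([-0.03950915,  0.0019994 , -0.01116646]), 'finger_force': 0.0, 'width': 0.09328420905339231}
```

View pics/scene0.png

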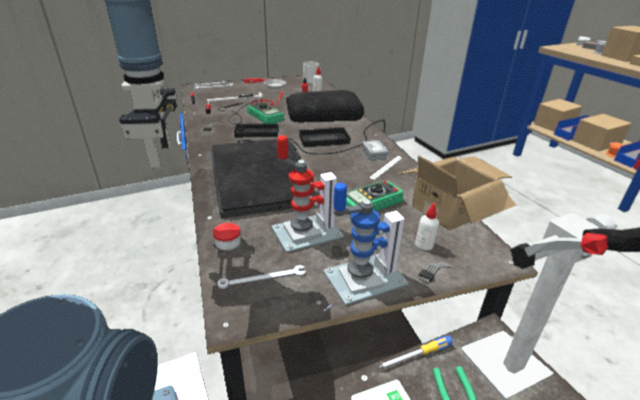

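View pics/top0.png

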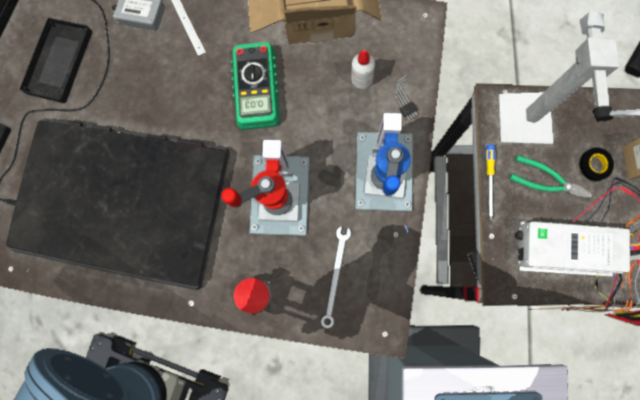

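The scene view shows the red grip at about (282,147) and the blue grip at about (340,196). In the top view the red grip is at (230,197), its hub at (265,184), and the blue grip at (392,184) with its hub at (396,155).

```bash
cat > loc.py <<'E'
from h import *
def redmask(im):
    h=cv2.cvtColor(im,cv2.COLOR_RGB2HSV)
    return (((h[...,0]<8)|(h[...,0]>172))&(h[...,1]>150)&(h[...,2]>60)).astype(np.uint8)
if __name__=="__main__":
    top=cv2.imread("pics/top0.png")[:,:,::-1]; sc=cv2.imread("pics/scene0.png")[:,:,::-1]
    for n,im,box in(("top",top,(212,180,300,215)),("scene",sc,(270,130,295,163))):
        i=camera_info(n); d=np.load(n+"_d.npy"); m=redmask(im); k=np.zeros_like(m)
        x0,y0,x1,y1=box; k[y0:y1,x0:x1]=m[y0:y1,x0:x1]
        nn,l,st,ce=cv2.connectedComponentsWithStats(k)
        for j in range(1,nn):
            if st[j,4]<30: continue
            vs,us=np.where(l==j); P=np.array([pt(i,u,v,d[v,u]) for u,v in zip(us,vs) if d[v,u]>0])
            print(n,st[j],ce[j],"med",np.median(P,0).round(4),"p5",np.percentile(P,5,0).round(4),"p95",np.percentile(P,95,0).round(4))
            T=P[P[:,2]>0.243]
            if len(T)>5: print("  toppts",len(T),T.mean(0).round(4),T.min(0).round(4),T.max(0).round(4))
            c=ce[j]; print("  centroid on .226",onplane(i,*c,.226).round(4))
    i=camera_info("top"); d=np.load("top_d.npy")
    # gray hub: points above base, height map print around hub
    for v in range(172,204,4): print(v,[(u,*(pt(i,u,v,d[v,u])*1000).round().astype(int)) for u in range(222,290,6)])
    # arm cap/hub pixel
    print(onplane(i,265,184,.208),onplane(i,392,184,.252),onplane(i,396,155,.208))
E
python3 loc.py
```

```text
top [251 180   8   7  37] [253.89189189 182.51351351] med [0.4689 0.423  0.1771] p5 [0.4604 0.4172 0.1733] p95 [0.4726 0.4282 0.1969]
  centroid on .226 [0.4592 0.4149 0.226 ]
top [255 180  33  29 537] [274.3575419  195.82122905] med [0.4474 0.3881 0.1754] p5 [0.4369 0.3755 0.0969] p95 [0.4693 0.4122 0.1808]
  centroid on .226 [0.4389 0.3828 0.226 ]
top [221 187  20  20 284] [230.57394366 196.82394366] med [0.4338 0.446  0.2489] p5 [0.4251 0.4367 0.2062] p95 [0.4479 0.4585 0.2528]
  toppts 194 [0.4354 0.4473 0.2499] [0.4245 0.4365 0.2432] [0.448  0.4585 0.2547]
  centroid on .226 [0.4366 0.45   0.226 ]
scene [277 136  11  23 226] [282.05309735 146.94247788] med [0.4307 0.4408 0.2293] p5 [0.4227 0.4372 0.2043] p95 [0.4424 0.4507 0.2513]
  toppts 53 [0.4317 0.4435 0.2487] [0.4218 0.4368 0.2433] [0.4421 0.4537 0.2531]
  centroid on .226 [0.4332 0.4474 0.226 ]
172 [(222, np.int64(517), np.int64(510), np.int64(28)), (228, np.int64(523), np.int64(505), np.int64(0)), (234, np.int64(523), np.int64(492), np.int64(1)), (240, np.int64(523), np.int64(480), np.int64(0)), (246, np.int64(523), np.i
[... 4148 characters left out ...]
.int64(513), np.int64(3)), (228, np.int64(428), np.int64(448), np.int64(251)), (234, np.int64(429), np.int64(441), np.int64(245)), (240, np.int64(433), np.int64(437), np.int64(217)), (246, np.int64(437), np.int64(432), np.int64(194)), (252, np.int64(466), np.int64(453), np.int64(6)), (258, np.int64(440), np.int64(415), np.int64(176)), (264, np.int64(440), np.int64(406), np.int64(174)), (270, np.int64(440), np.int64(396), np.int64(176)), (276, np.int64(441), np.int64(386), np.int64(173)), (282, np.int64(448), np.int64(382), np.int64(125)), (288, np.int64(461), np.int64(379), np.int64(42))]
[0.4603707  0.40029009 0.208     ] [0.45396853 0.20685738 0.252     ] [0.50876302 0.19536311 0.208     ]
```

Run:
```python
import cv2
a=cv2.imread("pics/top0.png")[130:250,215:425]; b=cv2.imread("pics/scene0.png")[120:300,260:420]
a=cv2.resize(a,None,fx=3.5,fy=3.5,interpolation=2); cv2.imwrite("pics/c0.png",a)
```

```text
(no output)
```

View pics/c0.png

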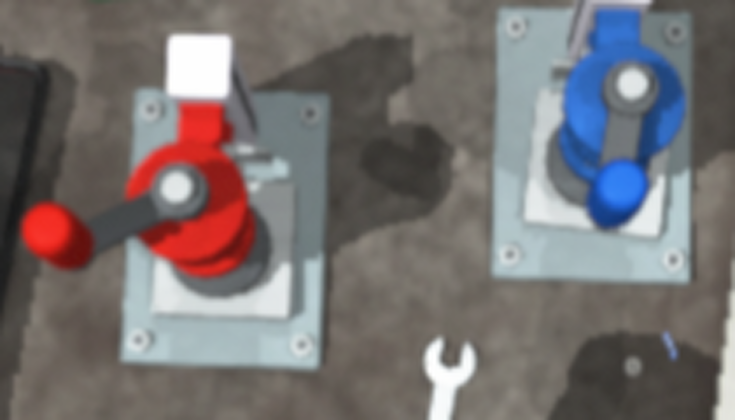

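The enlarged crop confirms the red hub cap at about (265.6,183.4) and the grip at lower left. That puts the grip at about (0.435,0.447) and the hub at about (0.461,0.3985). I'll lift, align the tool axes to world and approach.

servo_tool(targets=[[[0,0,-0.05],-0.1625,0],[[0,0,-0.05],-0.1625,0],[[-0.043,-0.012,0],0,0],[[-0.043,-0.012,0],0,0],[[-0.043,-0.012,0],0,0]], newtons=30)

```text
time_s: 0.72
ee_pos: [0.3054, 0.4848, 0.299]
tcp_rot: [[-1.0, -0.001, -0.0], [-0.001, 1.0, -0.0], [0.0, -0.0, -1.0]]
wrist_force: [-0.1, 0.7, -0.1]
width: 0.093
finger_force: 0.0
```

servo_tool(targets=[[[-0.043,-0.012,0],0,0],[[-0.043,-0.012,0],0,0],[[-0.043,-0.012,0],0,0],[[0,0,0],0,0],[[0,0,0],0,0]])

```text
time_s: 1.35
ee_pos: [0.433, 0.4493, 0.2987]
tcp_rot: [[-1.0, 0.0, -0.002], [0.0, 1.0, -0.0], [0.002, -0.0, -1.0]]
wrist_force: [0.6, -0.1, 0.5]
width: 0.0933
finger_force: 0.0
```

servo_tool(targets=[[[-0.001,-0.001,0.03],0,0],[[-0.001,-0.001,0.02],0,0],[[0,0,0.0145],0,0],[[0,0,0],0,120],[[0,0,0],0,255]])

```text
time_s: 1.98
ee_pos: [0.4355, 0.4479, 0.2358]
tcp_rot: [[-1.0, -0.001, 0.001], [-0.001, 1.0, 0.001], [-0.001, 0.001, -1.0]]
wrist_force: [0.0, -0.4, 0.3]
width: 0.0775
finger_force: 0.0
```

servo_tool(targets=[[[0,0,0],0,255],[[0,0,0],0,255],[[0,0,0],0,255],[[0,0,0],0,255]])

```text
time_s: 2.48
ee_pos: [0.4356, 0.4473, 0.2348]
tcp_rot: [[-1.0, -0.0, 0.0], [-0.0, 1.0, 0.0], [-0.0, 0.0, -1.0]]
wrist_force: [0.6, 0.0, -1.1]
width: 0.0377
finger_force: 0.0
```

Run:
```python
from h import *
im,d=read_camera("top"); a=im[130:250,190:330,::-1]
im2,d2=read_camera("scene"); b=im2[90:210,220:360,::-1]
cv2.imwrite("pics/g1.png",cv2.resize(np.hstack([a,b]),None,fx=2.8,fy=2.8,interpolation=2))
s=observe();print(s["ee_pos"],s["wrist_force"],s["ft_torque"],s["width"],s["finger_force"])
```

```text
[0.43556598 0.44729226 0.23475499] [ 0.0885707  -0.31874638 -0.53406422] [ 0.03858688 -0.02244172  0.00824427] 0.029670016408959297 0.0
```

View pics/g1.png

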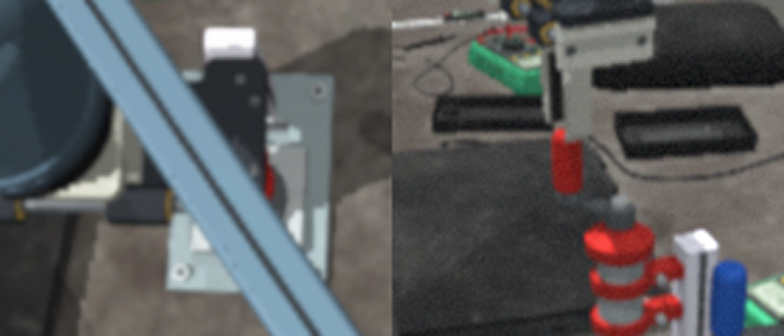

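The scene crop shows the finger over the red grip at about (567,140) in the enlarged picture, and the jaws are still closing around it.

servo_tool(targets=[[[0,0,0],0,255],[[0,0,0],0,255],[[0,0,0],0,255]])

```text
time_s: 2.95
ee_pos: [0.4355, 0.4473, 0.2347]
tcp_rot: [[-1.0, -0.0, -0.0], [-0.0, 1.0, -0.0], [0.0, -0.0, -1.0]]
wrist_force: [0.0, 0.5, -0.0]
width: 0.0016
finger_force: 0.0
```

Run:
```python
from h import *
from loc import redmask
im,d=read_camera("top"); a=im[130:250,190:330,::-1]
im2,d2=read_camera("scene"); b=im2[90:210,220:360,::-1]
cv2.imwrite("pics/g2.png",cv2.resize(np.hstack([a,b]),None,fx=2.8,fy=2.8,interpolation=2))
i=camera_info("scene"); m=redmask(im2); k=np.zeros_like(m); k[125:163,255:310]=m[125:163,255:310]
vs,us=np.where(k>0); P=np.array([pt(i,u,v,d2[v,u]) for u,v in zip(us,vs)]); print(len(P),us.min(),us.max(),vs.min(),vs.max(),np.median(P,0),np.percentile(P,5,0),np.percentile(P,95,0))
s=observe();print(s["ee_pos"],s["width"])
```

```text
209 277 287 138 158 [0.4299907  0.44040139 0.22783093] [0.42250763 0.43641571 0.20373819] [0.4428358  0.44894861 0.24924604]
[0.43550467 0.44730612 0.23474835] 0.0003932148410133241
```

View pics/g2.png

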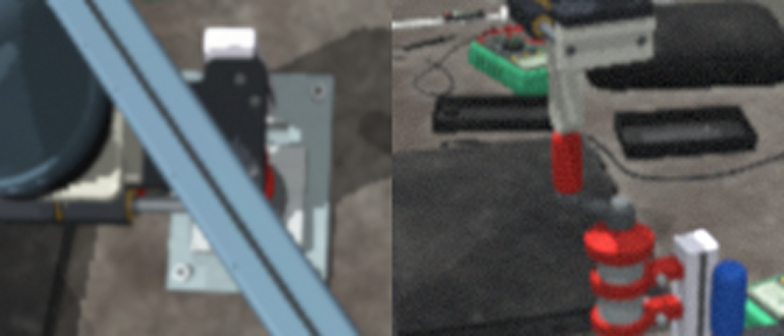

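The fingers have shut and the grip hasn't moved. In the enlarged crop the jaws end right at the grip's top, at about (567,130). I'll check where the fingertips really are.

Run:
```python
from h import *
im2,d2=read_camera("scene"); i=camera_info("scene")
for v in range(112,162,3):
    print(v,[(u,*(pt(i,u,v,d2[v,u])*1000).round().astype(int).tolist(),im2[v,u].tolist()) for u in (278,282,286)])
```

```text
112 [(278, 426, 445, 312, [127, 129, 122]), (282, 404, 361, 344, [140, 142, 136]), (286, 412, 361, 343, [143, 145, 138])]
115 [(278, 425, 444, 305, [114, 117, 111]), (282, 429, 430, 310, [128, 131, 124]), (286, 439, 431, 308, [128, 130, 123])]
118 [(278, 425, 446, 298, [114, 115, 109]), (282, 429, 431, 302, [128, 130, 123]), (286, 438, 430, 302, [135, 137, 129])]
121 [(278, 426, 448, 290, [115, 116, 111]), (282, 429, 432, 295, [133, 137, 129]), (286, 438, 430, 295, [125, 125, 120])]
124 [(278, 426, 449, 282, [114, 115, 110]), (282, 430, 433, 288, [138, 137, 130]), (286, 438, 431, 287, [121, 123, 116])]
127 [(278, 426, 450, 275, [127, 129, 121]), (282, 428, 430, 282, [135, 138, 132]), (286, 439, 433, 280, [124, 126, 117])]
130 [(278, 426, 449, 268, [141, 145, 138]), (282, 429, 433, 274, [126, 127, 120]), (286, 438, 433, 273, [125, 127, 121])]
133 [(278, 426, 452, 260, [153, 156, 147]), (282, 429, 432, 267, [125, 125, 119]), (286, 437, 430, 267, [125, 129, 122])]
136 [(278, 427, 454, 252, [158, 120, 115]), (282, 431, 438, 257, [103, 102, 96]), (286, 644, 977, 2, [112, 97, 93])]
139 [(2
[... 215 characters left out ...]
26, 20])]
145 [(278, 424, 447, 233, [133, 29, 27]), (282, 431, 441, 234, [127, 29, 26]), (286, 440, 440, 233, [109, 24, 25])]
148 [(278, 422, 444, 227, [129, 34, 30]), (282, 430, 440, 227, [129, 29, 28]), (286, 440, 439, 226, [111, 28, 26])]
151 [(278, 423, 448, 217, [125, 37, 32]), (282, 430, 440, 220, [129, 30, 28]), (286, 440, 440, 218, [106, 23, 19])]
154 [(278, 422, 447, 211, [119, 32, 27]), (282, 430, 440, 212, [130, 32, 31]), (286, 440, 440, 210, [116, 30, 31])]
157 [(278, 536, 771, 30, [99, 45, 43]), (282, 429, 440, 205, [128, 34, 33]), (286, 440, 441, 202, [103, 28, 33])]
160 [(278, 424, 454, 191, [62, 64, 66]), (282, 430, 441, 196, [68, 64, 65]), (286, 438, 436, 197, [61, 63, 65])]
```

Run:
```python
from h import *
d2=np.load("scene_d.npy"); i=camera_info("scene")
K=np.array(i["intrinsics"])
for z in (.199,.18):
    X=np.array(i["R"])@np.array([.1752,.5208,z])+i["t"]; print(z,K@(X/X[2]))
for v in range(146,174,3):
    print(v,[(u,*(pt(i,u,v,d2[v,u])*1000).round().astype(int).tolist()) for u in range(148,164,3)])
s=observe(); print(s["q"],s["ee_pos"],s["wrist_force"])
```

```text
0.199 [163.18686777 164.35903893   1.        ]
0.18 [164.76410164 171.79220443   1.        ]
146 [(148, 152, 462, 274), (151, 157, 460, 274), (154, 163, 457, 274), (157, 139, -357, 630), (160, 249, 2218, -503), (163, 185, 568, 222)]
149 [(148, 151, 461, 268), (151, 156, 460, 267), (154, 162, 458, 267), (157, 227, 2217, -519), (160, 246, 2231, -529), (163, 263, 2220, -528)]
152 [(148, 149, 462, 261), (151, 155, 460, 261), (154, 160, 458, 261), (157, 166, 471, 254), (160, 241, 2219, -544), (163, 260, 2240, -557)]
155 [(148, 148, 463, 254), (151, 154, 462, 253), (154, 159, 460, 253), (157, 165, 465, 250), (160, 238, 2239, -575), (163, 256, 2234, -575)]
158 [(148, 147, 464, 247), (151, 152, 461, 247), (154, 158, 457, 248), (157, 164, 461, 245), (160, 234, 2233, -593), (163, 252, 2220, -590)]
161 [(148, 158, 2229, -597), (151, 151, 461, 241), (154, 157, 463, 238), (157, 162, 461, 238), (160, 230, 2234, -614), (163, 248, 2225, -614)]
164 [(148, 154, 2222, -615), (151, 150, 462, 233), (154, 155, 461, 233), (157, 161, 461, 231), (160, 167, 470, 226), (163, 244, 2216, -631)]
167 [(148, 150, 2220, -635), (151, 148, 469, 224), (154, 154, 467, 223), (157, 160, 467, 222), (160, 166, 469, 220), (163, 241, 2236, -662)]
170 [(148, 146, 2215, -654), (151, 163, 2213, -657), (154, 181, 2220, -664), (157, 200, 2226, -671), (160, 218, 2212, -668), (163, 237, 2234, -683)]
173 [(148, 141, 2215, -676), (151, 159, 2227, -685), (154, 177, 2215, -683), (157, 196, 2222, -691), (160, 214, 2231, -699), (163, 232, 2211, -693)]
[ 3.55432914e+01  2.14670750e+01  7.36594779e+01  2.68359701e-04
  8.48743991e+01 -5.44678391e+01] [0.43549807 0.44730876 0.23475476] [ 0.28179571 -0.72834675 -0.26657562]
```

The cameras put the fingertips about 20 mm above the reported TCP, both at the start and now. They should be 19 mm below it, so the tool really ends about 38 mm higher than reported. I'll trust the camera: open, then lower by about 37 mm while watching the force.

servo_tool(targets=[[[0,0,-0.01],0,0],[[0,0,0],0,0],[[0,0,0],0,0],[[0,0,0],0,0],[[0,0,0],0,0]])

```text
time_s: 3.72
ee_pos: [0.4355, 0.4472, 0.2446]
tcp_rot: [[-1.0, -0.0, -0.0], [-0.0, 1.0, -0.0], [0.0, -0.0, -1.0]]
wrist_force: [0.1, 0.3, 0.6]
width: 0.0461
finger_force: 0.0
```

servo_tool(targets=[[[0,0,0],0,0],[[0,0,0],0,0],[[0,0,0.01],0,60],[[0,0,0],0,60]])

```text
time_s: 4.22
ee_pos: [0.4349, 0.4469, 0.2333]
tcp_rot: [[-1.0, -0.0, -0.002], [-0.0, 1.0, -0.001], [0.002, -0.001, -1.0]]
wrist_force: [-0.7, 0.2, -0.0]
width: 0.0709
finger_force: 0.0
```

servo_tool(targets=[[[0,0,0.01],0,60],[[0,0,0.01],0,60],[[0,0,0],0,60]])

```text
time_s: 4.6
ee_pos: [0.4349, 0.4468, 0.2133]
tcp_rot: [[-1.0, -0.0, -0.002], [-0.0, 1.0, -0.002], [0.002, -0.002, -1.0]]
wrist_force: [-0.4, 0.6, 0.1]
width: 0.071
finger_force: 0.0
```

Run:
```python
from h import *
im2,d2=read_camera("scene"); b=im2[90:210,220:360,::-1]
cv2.imwrite("pics/g3.png",cv2.resize(b,None,fx=4,fy=4,interpolation=2))
s=observe();print(s["time_s"],s["ee_pos"],s["width"],s["wrist_force"])
```

```text
4.65 [0.43520988 0.44707806 0.21401731] 0.07138238485953104 [ 0.96156888 -0.13517405  0.74927662]
```

View pics/g3.png

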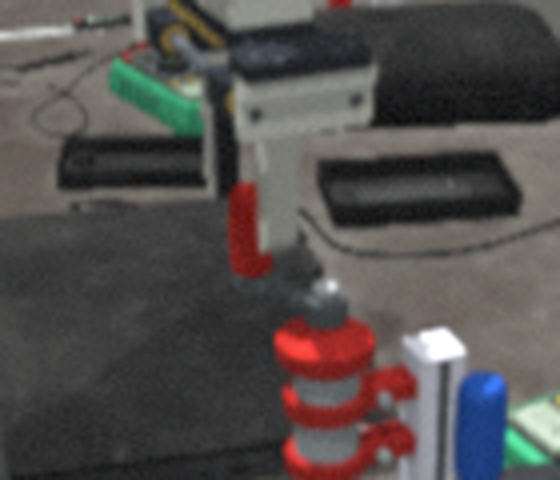

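The jaws now straddle the grip, with the near finger's tip at about (290,152) in full-picture pixels. I'll check its height.

Run:
```python
from h import *
im2,d2=read_camera("scene"); i=camera_info("scene")
for v in range(140,158,2):
    print(v,[(u,*(pt(i,u,v,d2[v,u])*1000).round().astype(int).tolist()) for u in (286,289,292)])
```

```text
140 [(286, 424, 396, 266), (289, 432, 398, 264), (292, 438, 397, 264)]
142 [(286, 426, 402, 259), (289, 430, 394, 261), (292, 438, 398, 258)]
144 [(286, 425, 400, 255), (289, 432, 399, 254), (292, 438, 397, 254)]
146 [(286, 425, 400, 251), (289, 431, 396, 251), (292, 438, 397, 249)]
148 [(286, 425, 400, 245), (289, 139, -357, 630), (292, 438, 397, 244)]
150 [(286, 425, 401, 240), (289, 433, 402, 239), (292, 440, 403, 237)]
152 [(286, 439, 439, 216), (289, 583, 792, 30), (292, 592, 787, 31)]
154 [(286, 439, 439, 211), (289, 577, 777, 31), (292, 586, 773, 30)]
156 [(286, 439, 438, 206), (289, 573, 766, 29), (292, 581, 761, 30)]
```

servo_tool(targets=[[[0,0,0.009],0,60],[[0,0,0.008],0,60],[[0,0,0],0,255],[[0,0,0],0,255],[[0,0,0],0,255]])

```text
time_s: 5.32
ee_pos: [0.4357, 0.4474, 0.1981]
tcp_rot: [[-1.0, -0.0, 0.0], [-0.0, 1.0, 0.0], [-0.0, 0.0, -1.0]]
wrist_force: [-0.8, 0.4, -0.3]
width: 0.0455
finger_force: 0.0
```

servo_tool(targets=[[[0,0,0],0,255],[[0,0,0],0,255],[[0,0,0],0,255],[[0,0,0],0,255],[[0,0,0],0,255]])

```text
time_s: 5.95
ee_pos: [0.4356, 0.4494, 0.1981]
tcp_rot: [[-1.0, -0.001, 0.001], [-0.001, 1.0, 0.004], [-0.001, 0.004, -1.0]]
wrist_force: [0.4, 7.3, -1.3]
width: 0.0232
finger_force: 30.0
```

Run:
```python
import numpy as np
hub=np.array([.461,.400]);a0=np.arctan2(.0494,-.0255)
a=a0-np.arange(0,6.7,.2); P=hub+.055*np.c_[np.cos(a),np.sin(a)]
P[0]=[.4356,.4475]
D=np.diff(P,axis=0)*1000
for k in range(len(D)): print(k+1, "cum%.1f"%(.2*(k+1)), "row [%.1f, %.1f]"%(-D[k,0],D[k,1]), "tgt",P[k+1].round(4))
```

```text
1 cum0.2 row [-10.4, 5.4] tgt [0.446  0.4529]
2 cum0.4 row [-10.8, 1.9] tgt [0.4568 0.4548]
3 cum0.6 row [-11.0, -0.3] tgt [0.4678 0.4546]
4 cum0.8 row [-10.7, -2.4] tgt [0.4785 0.4521]
5 cum1.0 row [-10.0, -4.5] tgt [0.4885 0.4476]
6 cum1.2 row [-8.9, -6.4] tgt [0.4974 0.4412]
7 cum1.4 row [-7.5, -8.1] tgt [0.5049 0.4332]
8 cum1.6 row [-5.7, -9.4] tgt [0.5106 0.4238]
9 cum1.8 row [-3.7, -10.3] tgt [0.5143 0.4135]
10 cum2.0 row [-1.6, -10.9] tgt [0.5159 0.4026]
11 cum2.2 row [0.6, -11.0] tgt [0.5154 0.3916]
12 cum2.4 row [2.7, -10.6] tgt [0.5126 0.381 ]
13 cum2.6 row [4.8, -9.9] tgt [0.5078 0.3711]
14 cum2.8 row [6.7, -8.7] tgt [0.5011 0.3624]
15 cum3.0 row [8.3, -7.2] tgt [0.4929 0.3552]
16 cum3.2 row [9.5, -5.4] tgt [0.4833 0.3497]
17 cum3.4 row [10.4, -3.4] tgt [0.4729 0.3463]
18 cum3.6 row [10.9, -1.3] tgt [0.462 0.345]
19 cum3.8 row [10.9, 0.9] tgt [0.4511 0.3459]
20 cum4.0 row [10.5, 3.1] tgt [0.4405 0.349 ]
21 cum4.2 row [9.7, 5.1] tgt [0.4308 0.3541]
22 cum4.4 row [8.5, 6.9] tgt [0.4222 0.361 ]
23 cum4.6 row [7.0, 8.5] tgt [0.4153 0.3695]
24 cum4.8 row [5.2, 9.7] tgt [0.4101 0.3791]
25 cum5.0 row [3.1, 10.5] tgt [0.407  0.3897]
26 cum5.2 row [1.0, 10.9] tgt [0.406  0.4006]
27 cum5.4 row [-1.2, 10.9] tgt [0.4072 0.4115]
28 cum5.6 row [-3.4, 10.5] tgt [0.4106 0.422 ]
29 cum5.8 row [-5.4, 9.6] tgt [0.416  0.4316]
30 cum6.0 row [-7.2, 8.3] tgt [0.4231 0.4399]
31 cum6.2 row [-8.7, 6.7] tgt [0.4318 0.4466]
32 cum6.4 row [-9.8, 4.9] tgt [0.4416 0.4515]
33 cum6.6 row [-10.6, 2.8] tgt [0.4523 0.4543]
```

servo_tool(targets=[[[-0.0104,0.0054,0],0,255],[[-0.0108,0.0019,0],0,255],[[-0.011,-0.0003,0],0,255]], newtons=40)

```text
time_s: 6.32
ee_pos: [0.4657, 0.4559, 0.198]
tcp_rot: [[-1.0, -0.002, -0.003], [-0.002, 1.0, 0.002], [0.003, 0.002, -1.0]]
wrist_force: [-6.3, 3.3, 3.3]
width: 0.0231
finger_force: 40.0
```

servo_tool(targets=[[[-0.0107,-0.0024,0],0,255],[[-0.01,-0.0045,0],0,255]])

```text
time_s: 6.58
ee_pos: [0.4872, 0.4498, 0.1981]
tcp_rot: [[-1.0, -0.002, -0.002], [-0.002, 1.0, 0.004], [0.002, 0.004, -1.0]]
wrist_force: [-4.0, 5.2, 1.5]
width: 0.0235
finger_force: 40.0
```

servo_tool(targets=[[[-0.0089,-0.0064,0],0,255],[[-0.0075,-0.0081,0],0,255],[[-0.0057,-0.0094,0],0,255]])

```text
time_s: 6.95
ee_pos: [0.5108, 0.4259, 0.1981]
tcp_rot: [[-1.0, -0.001, 0.001], [-0.001, 1.0, 0.004], [-0.001, 0.004, -1.0]]
wrist_force: [-0.9, 5.8, -0.7]
width: 0.0232
finger_force: 40.0
```

servo_tool(targets=[[[-0.0037,-0.0103,0],0,255],[[-0.0016,-0.0109,0],0,255]])

```text
time_s: 7.2
ee_pos: [0.5166, 0.4042, 0.1981]
tcp_rot: [[-1.0, -0.001, 0.002], [-0.001, 1.0, 0.004], [-0.002, 0.004, -1.0]]
wrist_force: [0.1, 5.4, -1.6]
width: 0.0232
finger_force: 40.0
```

servo_tool(targets=[[[0.0006,-0.011,0],0,255],[[0.0027,-0.0106,0],0,255]])

```text
time_s: 7.45
ee_pos: [0.5134, 0.3822, 0.198]
tcp_rot: [[-1.0, -0.001, 0.002], [-0.001, 1.0, 0.003], [-0.002, 0.003, -1.0]]
wrist_force: [0.1, 6.4, -1.4]
width: 0.023
finger_force: 40.0
```

servo_tool(targets=[[[0.0048,-0.0099,0],0,255],[[0.0067,-0.0087,0],0,255]])

```text
time_s: 7.7
ee_pos: [0.502, 0.3636, 0.198]
tcp_rot: [[-1.0, -0.0, 0.002], [-0.0, 1.0, 0.003], [-0.002, 0.003, -1.0]]
wrist_force: [1.9, 6.7, -0.9]
width: 0.0229
finger_force: 40.0
```

servo_tool(targets=[[[0.0083,-0.0072,0],0,255]])

```text
time_s: 7.82
ee_pos: [0.4938, 0.3564, 0.198]
tcp_rot: [[-1.0, -0.0, 0.003], [-0.0, 1.0, 0.003], [-0.003, 0.003, -1.0]]
wrist_force: [3.0, 6.8, -2.9]
width: 0.0237
finger_force: 40.0
```

servo_tool(targets=[[[0.0095,-0.0054,0],0,255]])

```text
time_s: 7.95
ee_pos: [0.4845, 0.351, 0.198]
tcp_rot: [[-1.0, -0.0, 0.003], [-0.0, 1.0, 0.003], [-0.003, 0.003, -1.0]]
wrist_force: [4.2, 7.1, -2.8]
width: 0.0234
finger_force: 40.0
```

servo_tool(targets=[[[0.0104,-0.0034,0],0,255]])

```text
time_s: 8.07
ee_pos: [0.4748, 0.3476, 0.1981]
tcp_rot: [[-1.0, -0.0, 0.004], [-0.0, 1.0, 0.004], [-0.004, 0.004, -1.0]]
wrist_force: [6.2, 7.3, -4.7]
width: 0.0234
finger_force: 40.0
```

servo_tool(targets=[[[0.0109,-0.0013,0],0,255]])

```text
time_s: 8.2
ee_pos: [0.4646, 0.3461, 0.1981]
tcp_rot: [[-1.0, 0.0, 0.006], [0.0, 1.0, 0.003], [-0.006, 0.003, -1.0]]
wrist_force: [9.2, 5.5, -5.6]
width: 0.0234
finger_force: 40.0
```

Resistance along the path has gone 6.5 → 6.9 → 7.8 → 9.5 N, which is the expected contact slope. That implies about 0.4–0.5 rad past contact. One small step more, then I'll look.

servo_tool(targets=[[[0.0055,0.0002,0],0,255]])

```text
time_s: 8.32
ee_pos: [0.4592, 0.3461, 0.1981]
tcp_rot: [[-1.0, 0.0, 0.006], [0.0, 1.0, 0.003], [-0.006, 0.003, -1.0]]
wrist_force: [9.7, 3.8, -6.3]
width: 0.0234
finger_force: 40.0
```

servo_tool(targets=[[[0,0,0],0,255],[[0,0,0],0,255]])

```text
time_s: 8.57
ee_pos: [0.4588, 0.3462, 0.198]
tcp_rot: [[-1.0, -0.0, 0.005], [-0.0, 1.0, 0.002], [-0.005, 0.002, -1.0]]
wrist_force: [6.4, 4.4, -3.2]
width: 0.0233
finger_force: 40.0
```

Run:
```python
from h import *
a=cv2.imread("pics/scene0.png")[190:290,265:375]
im2,d2=read_camera("scene"); b=im2[190:290,265:375,::-1]
cv2.imwrite("pics/f1.png",cv2.resize(np.hstack([a,b]),None,fx=3.6,fy=3.6,interpolation=2))
print(observe()["wrist_force"])
```

```text
[ 5.53822514  4.24818303 -4.06208418]
```

View pics/f1.png

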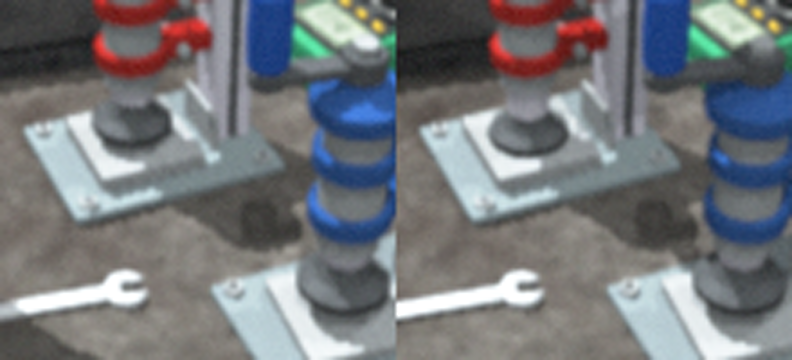

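The right half of the crop shows the red foot about 3 px lower than at the start, at about (528,130), with no gap to the plate. The estimate is about 60 N on the foot, so I'll add about 0.2 rad to sit mid-window.

servo_tool(targets=[[[0.0055,0.0006,0],0,255],[[0.0053,0.0012,0],0,255]])

```text
time_s: 8.88
ee_pos: [0.4496, 0.3474, 0.1981]
tcp_rot: [[-1.0, 0.0, 0.007], [0.0, 1.0, 0.002], [-0.007, 0.002, -1.0]]
wrist_force: [11.9, 2.6, -6.1]
width: 0.0232
finger_force: 40.0
```

Resistance is now about 11.1 N against a free baseline of about 6.4 N, so the foot carries roughly 85–90 N. I'll stop here, relax the push and release.

servo_tool(targets=[[[-0.0015,0,0],0,255],[[0,0,0],0,255],[[0,0,0],0,100],[[0,0,0],0,100],[[0,0,0],0,100]])

```text
time_s: 9.5
ee_pos: [0.4469, 0.3467, 0.1978]
tcp_rot: [[-1.0, -0.0, -0.0], [-0.0, 1.0, -0.0], [0.0, -0.0, -1.0]]
wrist_force: [-0.1, -0.9, 0.3]
width: 0.0491
finger_force: 0.0
```

servo_tool(targets=[[[0,0,0],0,100],[[0,0,0],0,100],[[0,0,0],0,100],[[0,0,0],0,100]])

```text
time_s: 10.0
ee_pos: [0.4471, 0.3468, 0.1978]
tcp_rot: [[-1.0, -0.0, 0.0], [-0.0, 1.0, -0.0], [-0.0, -0.0, -1.0]]
wrist_force: [-0.5, 0.3, 0.6]
width: 0.0563
finger_force: 0.0
```

servo_tool(targets=[[[0,0,-0.02],0,100],[[0,0,-0.04],0,100],[[0,0,-0.05],0,100],[[0.04,0.03,-0.01],0,100],[[0.04,0.04,0],0,100]])

```text
time_s: 10.62
ee_pos: [0.3674, 0.4173, 0.3195]
tcp_rot: [[-1.0, 0.002, 0.003], [0.002, 1.0, 0.002], [-0.003, 0.002, -1.0]]
wrist_force: [-0.0, 0.0, -0.1]
width: 0.0564
finger_force: 0.0
```

servo_tool(targets=[[[0.04,0.04,0],0,100],[[0.04,0.04,0],0,100],[[0,0,0],0,100],[[0,0,0],0,100]])

```text
time_s: 11.12
ee_pos: [0.2872, 0.4966, 0.3176]
tcp_rot: [[-1.0, -0.001, 0.0], [-0.001, 1.0, -0.001], [-0.0, -0.001, -1.0]]
wrist_force: [0.1, -0.2, -0.2]
width: 0.0567
finger_force: 0.0
```

Run:
```python
from h import *
a,d=read_camera("top"); b,_=read_camera("scene")
cv2.imwrite("pics/e.png",np.hstack([a[120:260,200:440,::-1],b[120:260,200:440,::-1]]).repeat(1,0))
from loc import redmask
i=camera_info("top"); m=redmask(a)
vs,us=np.where(m>0); P=np.array([pt(i,u,v,d[v,u]) for u,v in zip(us,vs)]); T=P[(P[:,2]>.243)&(P[:,2]<.26)]
print("grip",len(T),T.mean(0))
h=cv2.cvtColor(a,cv2.COLOR_RGB2HSV); k=(h[...,0]>100)&(h[...,0]<125)&(h[...,1]>150)
a0=cv2.imread("pics/top0.png"); print("blue diff",np.abs(a0[140:210,360:415,::-1].astype(int)-a[140:210,360:415]).mean())
print(observe()["wrist_force"],observe()["time_s"])
```

```text
grip 175 [0.44823545 0.34676886 0.25013478]
blue diff 25.893419913419912
[ 0.63636572 -0.30272459  0.00688599] 11.225
```

View pics/e.png

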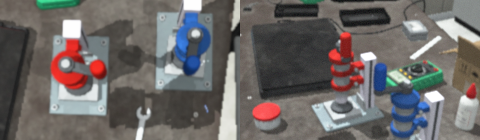

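The final picture shows the red grip where it was released, the foot on its plate, and the blue grip unmoved at (392,185) in the top view. The arm is clear.

```bash
python3 -c "
from rig import hand_in; print(hand_in())"
```

```text
the job is handed in; nothing more can be done
None
```

I cranked the red leg clockwise by about 3.85 rad until its foot stood on the plate (an estimated 85–90 N, judged from crank force), then let go and moved the arm clear; the blue crank was not touched, and the job is handed in at about 11 s (no verdict came back).

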